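# Post the spent button cells into the collecting box

### The job

Without picking anything up, sweep the three spent button cells lying on the collecting box's tray through its narrow gate with the fingertips, one after another, so that each drops through the slot into the bin on its own. Then push the sliding shutter fully shut over the slot to make the box child-safe. Leave the tin, the earbud case and the tweezers beside the box where they are.

Things in the scene. Friction and masses are not known exactly. Their poses are not given: they have to be found in the camera images.
- collector: The collecting box, fixed to the desk: a clear bin 228 mm long (x: -116 to 112 mm), 174 mm wide (y), topped by a grey tray. Origin under it at desk height, mid-width; x points from the tray through the gate to the slot, z up. Its yaw varies, -0.45 to 0.1 rad. Tray floor at z = 50 mm, rims and walls 9 mm high (tops at z = 59 mm), 5 mm thick.
- tray (a point): Middle of the tray where the cells lie, on its floor; axes as the box's. In the box's frame at x = -65, y = 0, z = 50 mm. Inner faces of the rims: the one nearest the robot at x = -111 mm, the sides at y = +-82 mm up to x = -36 mm, from where two straight funnel walls converge to the gate's mouth (x = 20 mm, y = +-15 mm).
- gate (a point): Middle of the gate's mouth, 30 mm wide, at tray floor level; also the near edge of the slot. Box frame: x = 20, y = 0, z = 50 mm; axes as the box's.
- slot (a point): Centre of the slot through the tray floor, level with the floor; box frame x = 37, y = 0, z = 50 mm. Slot: x = 20 to 54 mm, y = -15 to 15 mm, between two cheek walls 9 mm high. A cell tips in once its centre is 1 to 4 mm past the near edge, so the fingers need not enter the gate. The bin below is 41 mm deep and holds all three cells with room to spare.
- shutter (a joint): The shutter, a white tongue 36 mm long, 29 wide, 3 thick, sliding along the box's x beyond the slot between two rails 5 mm high. 0 = fully shut over the slot, 0.048 m = fully open; starts 0.037 to 0.047 open, clear of the slot. Friction about 1 N; stays where it is left; has a stop at 0.
- shutter_lip (a point): Top edge of the far face of the shutter's upright lip, mid-width. The lip is 6 mm thick, 25 mm wide, its top 18 mm above the tray floor; push this far face towards the gate (box -x). At joint value q it stands at x = 56 mm + q, y = 0, z = 68 mm in the box's frame.
- cell_1: Cell: a spent button cell: plain steel disc, 24.5 mm across and 7.7 mm thick, about 10 g, lying flat on the collecting box's tray; all three are alike. Origin at the centre of its underside, z along its axis (up).
- cell_2: Cell: a spent button cell: plain steel disc, 24.5 mm across and 7.7 mm thick, about 10 g, lying flat on the collecting box's tray; all three are alike. Origin at the centre of its underside, z along its axis (up).
- cell_3: Cell: a spent button cell: plain steel disc, 24.5 mm across and 7.7 mm thick, about 10 g, lying flat on the collecting box's tray; all three are alike. Origin at the centre of its underside, z along its axis (up).
- screw_tin: Small round tin, 54 mm across, 23 mm high, loose on the desk left of the box; leave alone. Origin at the centre of its underside.
- earbud_case: Grey earbud case, 23 x 60 x 45 mm, loose on the desk right of the box; leave alone. Origin at the centre of its underside.
- tweezers: Tweezers, 109 x 16 x 9 mm, loose on the desk between the box and the robot; leave alone. Origin at the centre of their underside.
Mind the look-alikes: they are no part of the job. What is shaped like the cell_2 but green is not meant.

How it is judged:
By the outcome, as a careful person would: the job done as asked, in the order asked, and still so for the second after the job is handed in, with the robot touching nothing.
It also fails if it takes over 67 s, if anything falls off the work surface, if the arm or the gripper's body presses on something with over 40 N, if the wrist force passes 120 N, or if a joint passes its speed limit or range.

### The arm

A 6-joint arm with a two-finger parallel gripper is mounted at the origin on a cart in front of the work surface, level with it; the furniture and walls round the work are solid. World frame = base frame: x ahead of the robot, y to its left, z up, the work surface at z = 0. Lengths are in mm, angles in degrees, forces in N, time in s.
With the tool pointing down it reaches from about 350 to 850 mm from the base axis. Payload 8.1 kg.
Tool frame: the origin (TCP) lies at the very end of the fingers, on their centre line; the grasp point (between the pads) lies 19 mm behind it; z points along the fingers, y is the line along which they close (so a half turn about z gives the same grasp; the last joint's range is limited). The gripper opens to 85 mm and grips with 20 to 120 N. Pads are 22 mm wide; open, the fingers measure 114 mm over their backs; the gripper's body (76 mm by 85 mm) begins 54 mm behind the grasp point. The pads swing forward as they close: fully open they stand 13 mm farther back than shut.
Start: joints at [-69.752, 7.471, 85.268, -0, 87.261, -4.893], TCP at [254.932, -543.153, 203.292] pointing down, gripper open.
Joint ranges: [-169.43, 169.43], [-51.17, 129.36], [1.28, 143.12], [-76.62, 256.62], [0, 156.53], [-152.29, 152.29]. Speed limits (degrees/s): [136.94, 136.94, 159.86, 180, 180, 180].

### API

Orientations are given as [roll, pitch, yaw] about the fixed x, y, z axes, in that order (R = Rz(yaw) Ry(pitch) Rx(roll)).
In Python, from bench import status, viewer, job gives the robot as it stands.
- The arm moves only by the tool arm_command, never from a script. Its argument "targets" is a list that holds one entry, the list of rows, each a list of 7 numbers: the shift along the world's x, y, z in m, then the turn, a rotation vector about the world's x, y, z in rad, then the opening, from -1 (shut) to 1 (fully open). In form: [[[dx, dy, dz, rx, ry, rz, gripper], ...]]. A call has 1 to 10 rows; each row shifts and turns the commanded pose from where the row before left it; what a row does not reach is not made up. A row lasts 1/8 s, in which the tool goes at most 62.5 mm and 10.7 degrees, less where a joint would pass 70% of its speed; a pose out of reach is approached as far as the arm can. A call with a gripper value outside its range is refused whole. The fingers move at their own pace and stop on an object; "force" is the grip in N (left out, the last holds). Time passes only in rows, so rows that do not move let the fingers close. It gives the time, the measured TCP pose, the force, the opening and the grip force at its end, in the units of the state.
- status.sense(): the state, without advancing time (a new reading comes with each control period).
- viewer.snapshot(name): name is "side" or "top"; returns the picture (384x512x3 uint8, red, green, blue); there is no depth.
- viewer.camera_model(name): a dict with "vertical_fov" (degrees; the focal length in pixels is half the picture's height over the tangent of half this angle, whatever the lens; pixels are square), "cx", "cy" (the principal point, pixels), "k1" (the pictures are not rectified: a ray, as slopes to the right and down, at radius r is drawn at 1 + k1 r^2 times it, then the intrinsics apply), "xyz" and "attitude" of the camera in the world. Camera axes: x right, y down, z forward; pixel columns grow to the right and rows downward; lengths in mm; the calibration is good to about 2 mm. A picture is of the moment at which its call begins. camera_model takes no time and is no camera call.
- job.hand_in(): hands the job in; it is judged then, once.
The state is a dict: "time": time; "joint_pos": joint angles; "qd": joint speeds; "joint_efforts": joint torques, N m; "tool_pos": TCP position; "tcp_rot": TCP orientation; "ft_force": force on the tool from outside, world axes, zero at the start; "wrist_torque": the same for the moment, N m; "finger_gap": finger opening in mm; "grip_force": force on a finger pad.
Only numpy, scipy, OpenCV 4.12 (cv2) and the standard library are available. Lean on these libraries where they do the work, as an engineer would, in place of code of your own. Each camera call takes 0.05 s, during which the arm holds its last target. There are 200 camera calls.

## Working session

There is one attempt and no reset: what is moved stays moved. The work goes in short steps, Python scripts to look and compute and a tool call to move; the robot and the scene stay as the last step left them, time stands still between calls to the robot, and variables do not carry over. Pictures are saved under pics/ and viewed, at most 10 in all, crops included, and the job is handed in when it is done.

Besides the shell and the picture viewer there is one more tool, called as name([rows], argument=value, ...), one row to a line, values as JSON. arm_command: Moves the arm, as the interface text tells. Its arguments: {"type":"object","properties":{"targets":{"type":"array"},"force":{"type":"number"}},"required":["targets"]}

```bash
mkdir -p pics; cat > h.py <<'E'
import numpy as np, cv2
from scipy.spatial.transform import Rotation as R
from bench import status, viewer, job
def snap(n,f=None):
    im=np.asarray(viewer.snapshot(n))
    if f: cv2.imwrite('pics/'+f,im[:,:,::-1])
    return im
def Rm(c):
    a=np.array(c['attitude'],float)
    return a if a.shape==(3,3) else R.from_euler('xyz',a,degrees=True).as_matrix()
def ray(n,u,v):
    c=viewer.camera_model(n); f=192/np.tan(np.radians(c['vertical_fov']/2))
    d=np.array([(u-c['cx'])/f,(v-c['cy'])/f]); s=d.copy()
    for _ in range(30): s=d/(1+c['k1']*(s@s))
    return np.array(c['xyz'],float),Rm(c)@np.array([s[0],s[1],1])
def onz(n,u,v,z):
    o,d=ray(n,u,v); return o+d*(z-o[2])/d[2]
def proj(n,p):
    c=viewer.camera_model(n); f=192/np.tan(np.radians(c['vertical_fov']/2))
    q=Rm(c).T@(np.array(p,float)-np.array(c['xyz'])); s=q[:2]/q[2]; s=s*(1+c['k1']*(s@s))
    return np.array([c['cx'],c['cy']])+f*s
E
python3 - <<'E'
from h import *
a=snap('top','top0.png');b=snap('side','side0.png')
for n in('top','side'):print(viewer.camera_model(n))
print(status.sense())
E
```

```text
{'vertical_fov': 43.17603085002266, 'cx': 251.339184749031, 'cy': 187.03806835799162, 'k1': -0.019184424255926154, 'xyz': array([ 315.77672918, -216.47250781,  925.32302482]), 'attitude': array([-170.80053355,   -0.92551439,  -89.00349504])}
{'vertical_fov': 43.72614098834219, 'cx': 255.5893497068169, 'cy': 192.02260595336907, 'k1': 0.011893429334675952, 'xyz': array([  134.69882408, -1145.20737454,   553.40696417]), 'attitude': array([-117.03152889,   -0.39685759,  -17.66812025])}
{'time': 0.1, 'joint_pos': array([-6.97528634e+01,  7.51155185e+00,  8.53245931e+01, -1.22659519e-03,
        8.72604957e+01, -4.89194322e+00]), 'qd': array([ 0.0440046 , -0.05531278, -0.13717704, -0.06921419,  0.07297796,
        0.06997275]), 'joint_efforts': array([ 2.89569194e-03, -5.70952427e+01, -5.01941013e+01, -3.25351675e-05,
        8.11773527e-03, -1.00432956e-04]), 'tool_pos': array([ 254.72319061, -542.64109352,  202.3264373 ]), 'tcp_rot': array([-1.79903607e+02, -7.02057262e-03,  2.51391336e+01]), 'ft_force': array([ 0.03487927, -0.54351167, -0.18082771]), 'wrist_torque': array([-0.00738225, -0.01911018,  0.02188262]), 'grip_force': 0.0, 'finger_gap': 85.44613640446595}
```

View pics/top0.png

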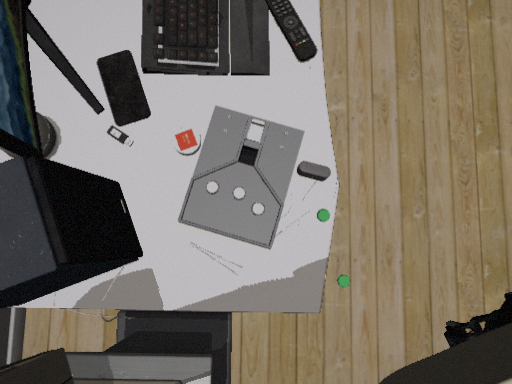

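View pics/side0.png

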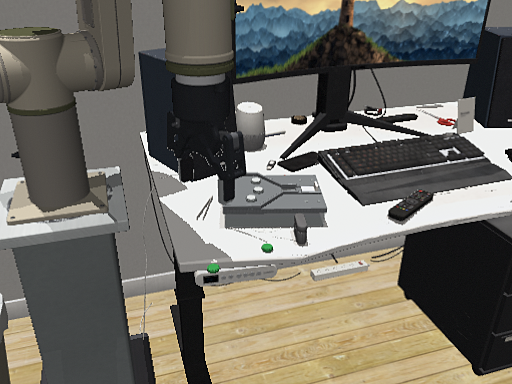

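The top view shows the box with corners near (217,107), (303,130), (270,247) and (180,221), and its slot at (248,155). Candidates for cells are the steel discs at (212,187), (239,193) and (258,209), plus green look-alikes at (323,215) and (344,281), which are off the tray and not wanted. The three steel ones on the tray are the targets. I'll check them in a close crop.

```bash
python3 - <<'E'
from h import *
im=snap('top')
x0,y0,s=165,95,5
cv2.imwrite('pics/crop0.png',cv2.resize(im[y0:y0+120+40,x0:x0+150,::-1],None,fx=3.7,fy=3.7,interpolation=cv2.INTER_NEAREST))
g=cv2.cvtColor(im,cv2.COLOR_RGB2HSV)
# box mask: grey, mid brightness
m=((g[...,2]>60)&(g[...,2]<150)&(g[...,1]<60)).astype(np.uint8)
m[:100]=0;m[255:]=0;m[:,:172]=0;m[:,310:]=0
m=cv2.morphologyEx(m,cv2.MORPH_OPEN,np.ones((5,5)))
cs,_=cv2.findContours(m,cv2.RETR_EXTERNAL,cv2.CHAIN_APPROX_NONE)
c=max(cs,key=cv2.contourArea)
pts=np.array([onz('top',u,v,59)[:2] for u,v in c[:,0].astype(float)],np.float32)
r=cv2.minAreaRect(pts);print('rect',r,cv2.contourArea(c)); print(cv2.boxPoints(r))
w=((g[...,2]>165)&(g[...,1]<50)).astype(np.uint8)
n,l,st,ce=cv2.connectedComponentsWithStats(w)
for i in range(1,n):
    if 15<st[i,4]<600 and 180<ce[i][0]<300 and 100<ce[i][1]<240: print(st[i],ce[i],onz('top',*ce[i],57.7)[:2])
d=(g[...,2]<45).astype(np.uint8)
n,l,st,ce=cv2.connectedComponentsWithStats(d)
for i in range(1,n):
    if 40<st[i,4]<1000 and 200<ce[i][0]<300 and 110<ce[i][1]<200: print('dark',st[i],ce[i],onz('top',*ce[i],50)[:2])
E
```

```text
rect ((477.0172424316406, -210.31259155273438), (174.95745849609375, 226.47348022460938), 74.5758285522461) 10984.0
[[ 344.59283 -264.52386]
 [ 562.9094  -324.7574 ]
 [ 609.44165 -156.10132]
 [ 391.12506  -95.8678 ]]
[252 119  13   5  27] [258.14814815 121.07407407] [ 580.62375612 -238.5079121 ]
[247 124  17  18 197] [254.78172589 132.28426396] [ 559.03724545 -232.61620508]
[207 182  11  10  85] [211.77647059 186.43529412] [ 456.20579774 -156.42864121]
[234 188  11  10  85] [238.76470588 192.44705882] [ 446.17562447 -205.48677857]
[253 203  11  11  89] [257.7752809  208.19101124] [ 418.21368743 -240.293038  ]
dark [238 145  20  21 265] [247.66037736 155.09056604] [ 517.4229877  -220.31002539]
```

View pics/crop0.png

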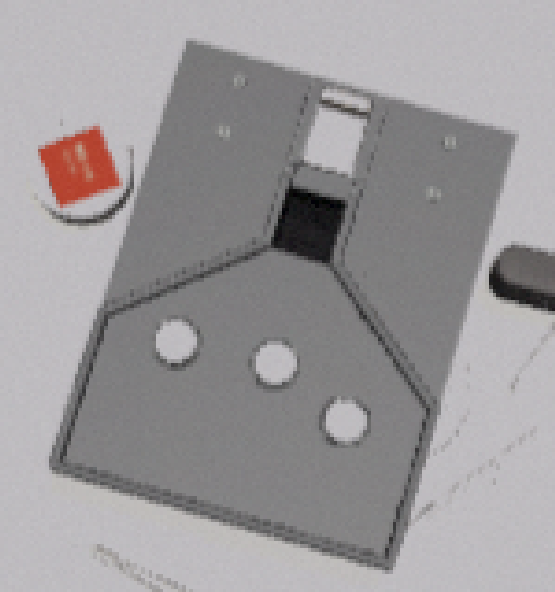

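The crop shows three plain steel discs on the tray, the dark slot, and the white shutter open beyond it. The box yaw is about -15.4° with its origin near (479,-211). Plan: use nearly shut fingers (about 10 mm gap) as a V-notch so each cell stays centred while I push it.

```bash
cat >> h.py <<'E'
O=np.array([478.95,-210.84]); TH=np.radians(-15.4)
Rb=np.array([[np.cos(TH),-np.sin(TH)],[np.sin(TH),np.cos(TH)]])
def box(p): return Rb.T@(np.array(p)[:2]-O)
def world(p): return O+Rb@np.array(p,float)
D=22.2
def plan(pts,cell=True,z=None):
    """pts: (x,y,heading) box frame of notch cell centre (or TCP); prints deltas in m/rad"""
    s=status.sense(); p=np.array(s['tool_pos']); yaw=s['tcp_rot'][2]
    print('t',round(s['time'],2),'tcp box',box(p).round(1),'z',round(p[2],1),'head',round(yaw+15.4,1),'F',np.round(s['ft_force'],1),'gap',round(s['finger_gap'],1))
    for x,y,h in pts:
        hr=np.radians(h); q=np.array([x,y],float)
        if cell: q=q-D*np.array([np.cos(hr),np.sin(hr)])
        w=world(q); print((x,y,h),'d',((w-p[:2])/1000).round(4),'rz',round(np.radians(h-15.4-yaw),3)); p=np.r_[w,p[2]]; yaw=h-15.4
def cells():
    im=snap('top'); g=cv2.cvtColor(im,cv2.COLOR_RGB2HSV)
    w=((g[...,2]>165)&(g[...,1]<50)).astype(np.uint8)
    n,l,st,ce=cv2.connectedComponentsWithStats(w)
    for i in range(1,n):
        if 15<st[i,4]<400 and 185<ce[i][0]<300 and 110<ce[i][1]<240: print(st[i,4],ce[i].round(1),box(onz('top',*ce[i],57.7)).round(1))
E
python3 -c "
from h import *
cells()
print(status.sense()['time'])"
```

```text
29 [258.1 121.1] [105.2   0.4]
199 [254.8 132.3] [82.9  0.1]
85 [211.8 186.4] [-36.4  46.4]
86 [238.8 192.5] [-33.   -3.7]
88 [257.8 208.1] [-50.6 -44.5]
0.2
```

arm_command([
  [[0.016,0.0345,-0.008,0,0,-0.0707,-0.765],[0.016,0.0345,-0.008,0,0,-0.0707,-0.765],[0.016,0.0345,-0.008,0,0,-0.0707,-0.765],[0.016,0.0345,-0.008,0,0,-0.0707,-0.765],[0.016,0.0345,-0.008,0,0,-0.0707,-0.765],[0.016,0.0345,-0.008,0,0,-0.0707,-0.765],[0.016,0.0345,-0.008,0,0,-0.0707,-0.765],[0.016,0.0345,-0.008,0,0,-0.0707,-0.765],[0.016,0.0345,-0.008,0,0,-0.0707,-0.765],[0.016,0.0345,-0.008,0,0,-0.0707,-0.765]],
])

```text
time: 1.45
tool_pos: [415.2, -196.9, 123.0]
tcp_rot: [180.0, -0.0, -15.5]
ft_force: [0.9, 0.4, -0.0]
finger_gap: 10.1
grip_force: 0.0
```

arm_command([
  [[0,0,-0.02,0,0,0,-0.765],[0,0,0,0,0,0,-0.765]],
])

```text
time: 1.7
tool_pos: [413.8, -196.9, 101.7]
tcp_rot: [-179.9, 0.2, -15.3]
ft_force: [0.7, -0.6, -0.4]
finger_gap: 10.2
grip_force: 0.0
```

```bash
python3 -c "
from h import *
plan([(-41,-3.6,0),(-33,-3.6,0),(10,0,0),(22.5,0,0)])
snap('top','t1.png')"
```

```text
t 1.7 tcp box [-66.5  -3.9] z 101.7 head 0.1 F [ 0.7 -0.6 -0.4] gap 10.2
(-41, -3.6, 0) d [ 0.0033 -0.0006] rz -0.002
(-33, -3.6, 0) d [ 0.0077 -0.0021] rz 0.0
(10, 0, 0) d [ 0.0424 -0.0079] rz 0.0
(22.5, 0, 0) d [ 0.0121 -0.0033] rz 0.0
```

View pics/t1.png

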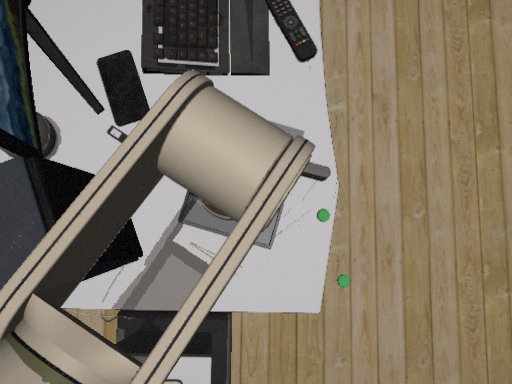

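The top view is blocked by the arm, so I'll use the side view during moves. Now descending behind the middle cell.

arm_command([
  [[0,0,-0.015,0,0,0,-0.765],[0,0,-0.015,0,0,0,-0.765],[0,0,-0.012,0,0,0,-0.765],[0,0,-0.006,0,0,0,-0.765],[0,0,0,0,0,0,-0.765]],
])

```text
time: 2.38
tool_pos: [414.5, -197.9, 54.7]
tcp_rot: [-180.0, 0.1, -15.4]
ft_force: [0.2, 0.2, 0.1]
finger_gap: 9.8
grip_force: 0.0
```

```bash
python3 -c "
from h import *
plan([(-33,-3.6,0),(10,0,0),(22.5,0,0)])
im=snap('side')
cv2.imwrite('pics/s1.png',cv2.resize(im[150:250,190:350,::-1],None,fx=5,fy=5,interpolation=cv2.INTER_NEAREST))"
```

```text
t 2.38 tcp box [-65.6  -4.7] z 54.7 head 0.0 F [0.2 0.2 0.1] gap 9.8
(-33, -3.6, 0) d [ 0.0103 -0.0017] rz -0.0
(10, 0, 0) d [ 0.0424 -0.0079] rz 0.0
(22.5, 0, 0) d [ 0.0121 -0.0033] rz 0.0
```

View pics/s1.png

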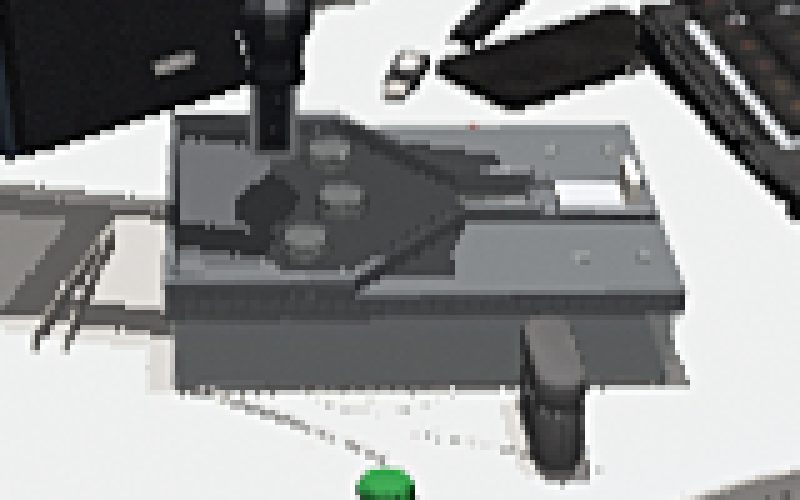

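```bash
python3 -c "
from h import *
f=lambda p:((proj('side',p)-[190,150])*5).round()
print('tcp',f([414.5,-197.9,54.7]))
for d in(-19.5,19.5):
  for e in(-11,11): print(d,e,f(list(world([-65.6+e,-4.7+d]))+[54.7]))
for c in[(-36.4,46.4),(-33,-3.6),(-50.7,-44.5)]: print(f(list(world(c))+[57.7]))
im=snap('side');print(box(onz('side',190+275/5,150+150/5,54.7)))
"
```

```text
tcp [275. 200.]
-19.5 -11 [252. 220.]
-19.5 11 [300. 219.]
19.5 -11 [251. 181.]
19.5 11 [298. 181.]
[334. 146.]
[346. 192.]
[310. 234.]
[-64.63109095  48.71862231]
```

```bash
python3 -c "
from h import *
print(proj('side',[254.7,-542.6,202.3]))
im=snap('side');b=cv2.convertScaleAbs(im[155:205,215:285,::-1],alpha=2.2,beta=20)
b=cv2.resize(b,None,fx=11,fy=11,interpolation=cv2.INTER_NEAREST)
a=cv2.imread('pics/side0.png')[120:210,165:265];a=cv2.convertScaleAbs(cv2.resize(a,(0,0),fx=5,fy=5),alpha=2,beta=20)
cv2.imwrite('pics/s2.png',b);cv2.imwrite('pics/s0.png',a)"
```

```text
[207.28409597 215.71356522]
```

View pics/s2.png

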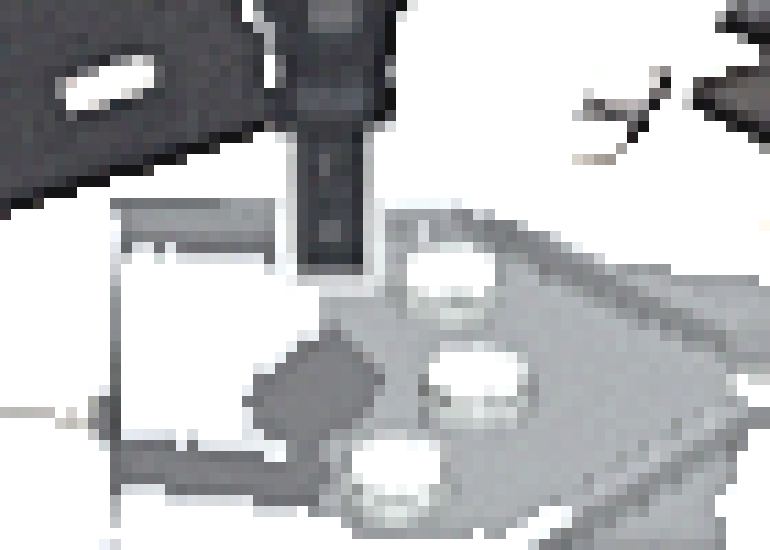

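The enhanced crop shows the finger bottom at about (245,180) with its shadow apart from it at (244,190), so the fingers look higher than the TCP reading says. I'll check this against the start picture.

```bash
python3 -c "
from h import *
t=np.radians(25.14);y=np.array([np.sin(t),-np.cos(t)])
for s in(-50,50):
  for z in (202,215,235): print(s,z,((proj('side',[254.7+s*y[0],-542.6+s*y[1],z])-[165,120])*5).round())
s=status.sense();print(s['joint_pos'].round(2),s['tool_pos'],s['qd'].round(2))
"
```

```text
-50 202 [112. 419.]
-50 215 [109. 382.]
-50 235 [105. 323.]
50 202 [321. 545.]
50 215 [320. 505.]
50 235 [319. 442.]
[-31.92  -7.39 116.06   0.    71.28  73.45] [ 415.30976449 -198.37923633   55.81209784] [-0.   -0.11 -0.13  0.03  0.02  0.04]
```

View pics/s0.png

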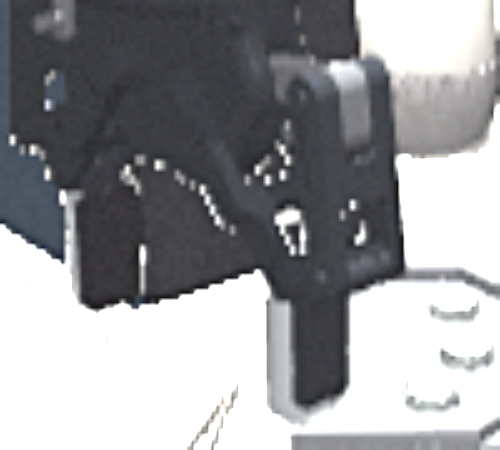

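In the start picture too, the finger ends sit about 27 mm higher than the reported TCP. So I'll descend in small steps and watch the force.

arm_command([
  [[0,0,-0.002,0,0,0,-0.765],[0,0,-0.002,0,0,0,-0.765],[0,0,0,0,0,0,-0.765]],
])

```text
time: 2.9
tool_pos: [414.8, -198.0, 51.1]
tcp_rot: [-180.0, 0.0, -15.4]
ft_force: [-0.9, 0.1, 0.3]
finger_gap: 10.0
grip_force: 0.0
```

arm_command([
  [[0,0,-0.002,0,0,0,-0.765],[0,0,-0.002,0,0,0,-0.765],[0,0,0,0,0,0,-0.765]],
])

```text
time: 3.28
tool_pos: [414.7, -198.0, 47.0]
tcp_rot: [-180.0, 0.0, -15.4]
ft_force: [-0.0, 0.3, -0.3]
finger_gap: 9.9
grip_force: 0.0
```

There is no contact at 47 mm, so the offset is real. Continuing down.

arm_command([
  [[0,0,-0.004,0,0,0,-0.765],[0,0,-0.004,0,0,0,-0.765],[0,0,-0.002,0,0,0,-0.765],[0,0,0,0,0,0,-0.765]],
])

```text
time: 3.78
tool_pos: [414.7, -198.0, 37.0]
tcp_rot: [-180.0, 0.0, -15.4]
ft_force: [-0.7, -0.3, -0.5]
finger_gap: 9.8
grip_force: 0.0
```

arm_command([
  [[0,0,-0.002,0,0,0,-0.765],[0,0,-0.002,0,0,0,-0.765],[0,0,0,0,0,0,-0.765]],
])

```text
time: 4.15
tool_pos: [414.8, -198.1, 33.1]
tcp_rot: [-180.0, 0.0, -15.4]
ft_force: [-0.4, 0.5, -0.4]
finger_gap: 10.1
grip_force: 0.0
```

```bash
python3 -c "
from h import *
plan([(-33,-3.6,0)])
im=snap('side');b=cv2.convertScaleAbs(im[155:205,215:285,::-1],alpha=2.2,beta=20)
b=cv2.resize(b,None,fx=11,fy=11,interpolation=cv2.INTER_NEAREST)
cv2.imwrite('pics/s3.png',b)"
```

```text
t 4.15 tcp box [-65.3  -4.7] z 33.1 head 0.0 F [-0.4  0.5 -0.4] gap 10.1
(-33, -3.6, 0) d [ 0.01   -0.0016] rz -0.001
```

View pics/s3.png

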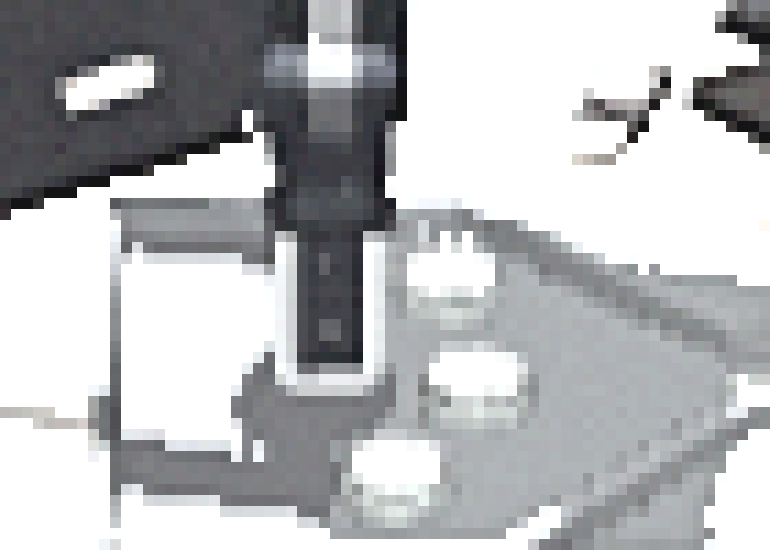

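The tip is now about 8–10 mm above the floor, with its bottom at (245,191). I'll feel for the floor in small steps.

arm_command([
  [[0,0,-0.003,0,0,0,-0.765],[0,0,-0.002,0,0,0,-0.765],[0,0,0,0,0,0,-0.765]],
])

```text
time: 4.58
tool_pos: [414.7, -198.0, 28.0]
tcp_rot: [-180.0, 0.0, -15.4]
ft_force: [-0.0, 0.4, 0.3]
finger_gap: 10.4
grip_force: 0.0
```

arm_command([
  [[0,0,-0.001,0,0,0,-0.765],[0,0,-0.001,0,0,0,-0.765],[0,0,0,0,0,0,-0.765]],
])

```text
time: 4.95
tool_pos: [414.9, -198.1, 26.2]
tcp_rot: [-180.0, 0.0, -15.4]
ft_force: [0.4, 0.1, -0.2]
finger_gap: 10.4
grip_force: 0.0
```

arm_command([
  [[0,0,-0.001,0,0,0,-0.765],[0,0,-0.001,0,0,0,-0.765],[0,0,0,0,0,0,-0.765]],
])

```text
time: 5.32
tool_pos: [414.8, -198.1, 24.2]
tcp_rot: [-180.0, 0.0, -15.4]
ft_force: [0.3, -0.3, -1.0]
finger_gap: 10.1
grip_force: 0.0
```

arm_command([
  [[0,0,-0.001,0,0,0,-0.765],[0,0,0,0,0,0,-0.765]],
])

```text
time: 5.58
tool_pos: [414.9, -198.1, 23.2]
tcp_rot: [-180.0, 0.0, -15.4]
ft_force: [0.1, -0.2, 0.2]
finger_gap: 9.8
grip_force: 0.0
```

arm_command([
  [[0,0,-0.001,0,0,0,-0.765],[0,0,0,0,0,0,-0.765]],
])

```text
time: 5.82
tool_pos: [415.0, -198.2, 22.4]
tcp_rot: [180.0, -0.0, -15.4]
ft_force: [0.3, 0.0, 0.6]
finger_gap: 9.9
grip_force: 0.4
```

arm_command([
  [[0,0,-0.001,0,0,0,-0.765],[0,0,0,0,0,0,-0.765]],
])

```text
time: 6.08
tool_pos: [415.0, -198.2, 22.3]
tcp_rot: [180.0, 0.0, -15.4]
ft_force: [-5.9, 3.2, 11.9]
finger_gap: 10.0
grip_force: 6.0
```

arm_command([
  [[0,0,-0.001,0,0,0,-0.765],[0,0,0,0,0,0,-0.765]],
])

```text
time: 6.32
tool_pos: [415.1, -198.3, 22.3]
tcp_rot: [180.0, 0.0, -15.4]
ft_force: [-10.3, 5.0, 23.7]
finger_gap: 10.0
grip_force: 11.5
```

The floor is felt at a reading of 22.3, so the tip is really 27.7 mm above the reported TCP. I'll lift to about 2.4 mm clearance and push the first cell.

arm_command([
  [[0,0,0.0045,0,0,0,-0.765],[0.005,-0.0008,0,0,0,0,-0.765],[0.005,-0.0008,0,0,0,0,-0.765],[0.006,-0.0011,0,0,0,0,-0.765],[0.006,-0.0011,0,0,0,0,-0.765],[0.006,-0.0011,0,0,0,0,-0.765],[0.006,-0.0011,0,0,0,0,-0.765],[0.006,-0.0011,0,0,0,0,-0.765],[0.006,-0.0011,0,0,0,0,-0.765],[0,0,0,0,0,0,-0.765]],
])

```text
time: 7.58
tool_pos: [461.4, -206.5, 24.9]
tcp_rot: [180.0, -0.0, -15.4]
ft_force: [-0.9, -0.0, -0.3]
finger_gap: 9.9
grip_force: 0.0
```

```bash
python3 -c "
from h import *
plan([(10,0,0),(22.5,0,0)])
im=snap('side');b=cv2.convertScaleAbs(im[155:205,215:285,::-1],alpha=2.2,beta=20)
b=cv2.resize(b,None,fx=11,fy=11,interpolation=cv2.INTER_NEAREST)
cv2.imwrite('pics/s4.png',b)"
```

```text
t 7.58 tcp box [-18.1  -0.5] z 24.9 head 0.0 F [-0.9 -0.  -0.3] gap 9.9
(10, 0, 0) d [ 0.0058 -0.0011] rz -0.001
(22.5, 0, 0) d [ 0.0121 -0.0033] rz 0.0
```

View pics/s4.png

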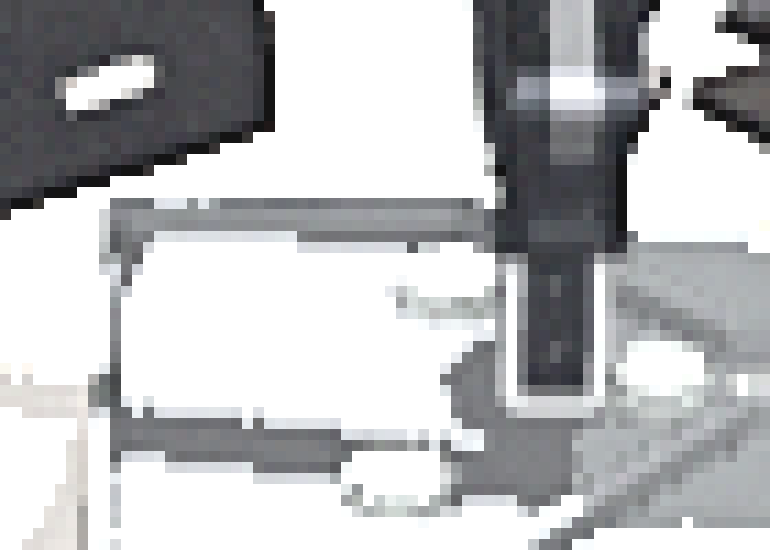

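The cell is ahead of the fingers at about (275,189), centred in the notch. Pushing on.

arm_command([
  [[0.005,-0.0012,0,0,0,0,-0.765],[0.005,-0.0012,0,0,0,0,-0.765],[0.004,-0.001,0,0,0,0,-0.765],[0.003,-0.0008,0,0,0,0,-0.765],[0.002,-0.0005,0,0,0,0,-0.765],[0,0,0,0,0,0,-0.765],[0,0,0,0,0,0,-0.765]],
])

```text
time: 8.5
tool_pos: [479.8, -211.0, 24.7]
tcp_rot: [180.0, 0.0, -15.4]
ft_force: [-0.2, -0.3, 0.6]
finger_gap: 10.2
grip_force: 0.0
```

```bash
cat >> h.py <<'E'
def scells():
    im=snap('side'); g=cv2.cvtColor(im,cv2.COLOR_RGB2HSV)
    w=((g[...,2]>np.percentile(g[180:200,235:290,2],70))&(g[...,1]<60)).astype(np.uint8)
    return im
def scrop(f):
    im=snap('side'); b=cv2.convertScaleAbs(im[165:215,225:325,::-1],alpha=1.5)
    cv2.imwrite('pics/'+f,cv2.resize(b,None,fx=8,fy=8,interpolation=cv2.INTER_NEAREST))
E
python3 -c "
from h import *
plan([(22.5,0,0)]); scrop('s5.png')"
```

```text
t 8.5 tcp box [0.9 0.1] z 24.7 head 0.0 F [-0.2 -0.3  0.6] gap 10.2
(22.5, 0, 0) d [-0.0006  0.0001] rz -0.001
```

View pics/s5.png

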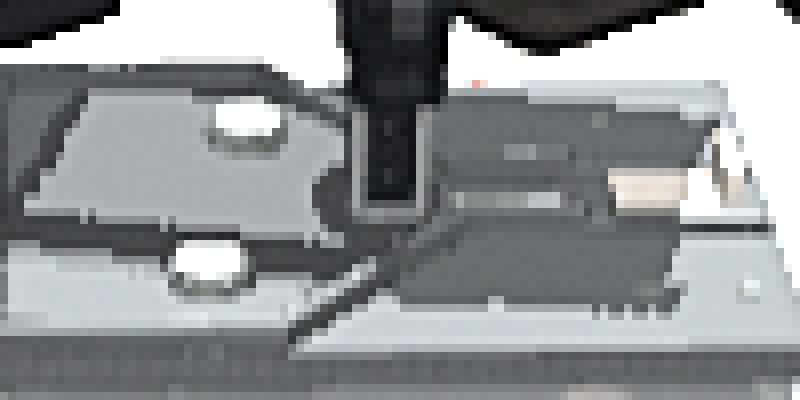

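The side crop shows the first cell gone from the tray, with the other two at about (256,180) and (251,198). I'll nudge 2 mm further, retreat, and check numerically.

arm_command([
  [[0.002,-0.0005,0,0,0,0,-0.765],[0,0,0,0,0,0,-0.765],[-0.01,0.0028,0,0,0,0,-0.765],[-0.01,0.0028,0.015,0,0,0,-0.765],[-0.025,0.022,0.015,0,0,-0.087,-0.765],[-0.022,0.022,0,0,0,-0.087,-0.765],[0,0,0,0,0,-0.087,-0.765],[0,0,0,0,0,-0.087,-0.765],[0,0,0,0,0,0,-0.765]],
])

```text
time: 9.68
tool_pos: [414.4, -161.7, 54.7]
tcp_rot: [180.0, 0.0, -35.3]
ft_force: [0.1, -0.4, -0.2]
finger_gap: 9.7
grip_force: 0.0
```

```bash
cat >> h.py <<'E'
def near(x,y,z=57.7,r=1):
    u,v=proj('side',list(world([x,y]))+[z])+[0,1.2]; u,v=int(round(u)),int(round(v))
    return u,v
def sdet():
    im=snap('side'); g=cv2.cvtColor(im,cv2.COLOR_RGB2GRAY)
    w=(g>195).astype(np.uint8)
    n,l,st,ce=cv2.connectedComponentsWithStats(w[165:215,225:300])
    for i in range(1,n):
        if 12<st[i,4]<120: u,v=ce[i]+[225,165]; print('side blob',st[i],(round(u,1),round(v,1)),box(onz('side',u,v-1.2,57.7)).round(1))
    u,v=near(21,0); print('gate px',u,v,'\n',g[v-4:v+5,u-6:u+9])
E
python3 -c "
from h import *
plan([(-41.1,48.1,-20),(-36.4,46.4,-20),(-27,39.5,-25),(-18,32,-32),(-8,22.5,-30),(0,13.5,-27),(7,7.5,-22),(12,3.5,-14),(16,1,-6),(20,0,0),(24.5,0,0)])
sdet()"
```

```text
t 9.68 tcp box [-75.3  30.2] z 54.7 head -19.9 F [ 0.1 -0.4 -0.2] gap 9.7
(-41.1, 48.1, -20) d [0.0196 0.0211] rz -0.002
(-36.4, 46.4, -20) d [ 0.0041 -0.0029] rz 0.0
(-27, 39.5, -25) d [ 0.0084 -0.0076] rz -0.087
(-18, 32, -32) d [ 0.0086 -0.0077] rz -0.122
(-8, 22.5, -30) d [ 0.0066 -0.0123] rz 0.035
(0, 13.5, -27) d [ 0.0045 -0.0116] rz 0.052
(7, 7.5, -22) d [ 0.0039 -0.0091] rz 0.087
(12, 3.5, -14) d [ 0.0021 -0.0078] rz 0.14
(16, 1, -6) d [ 0.0019 -0.0063] rz 0.14
(20, 0, 0) d [ 0.0029 -0.0042] rz 0.105
(24.5, 0, 0) d [ 0.0043 -0.0012] rz 0.0
side blob [ 0  4  9  4 25] (np.float64(229.7), np.float64(171.0)) [-101.9  102.5]
side blob [22 30  8  4 27] (np.float64(250.6), np.float64(196.7)) [-53.7 -38.3]
gate px 282 189 
 [[ 64  48  45  55  57  75  61  60  59  60  57  60  58  58  58]
 [ 74  55 110  98  51  58  64  68  68  66  65  66  67  67  66]
 [ 70  61 150 139 110  69  60  60  62  62  60  61  61  61  61]
 [ 65 110 144 143 150  93  67  67  69  68  66  67  68  64  66]
 [ 62 145 143 138 143 121 107  82  85  83  83 105 105 104 108]
 [ 60 143 141 139 141 119 144 123 131 130 129 144 146 145 147]
 [ 59 142 140 140 139 125 144 117 123 124 123 122 125 126 122]
 [110 143 136 148 138 120  97  56  55  59  58  58  60  60  55]
 [124 148 139 140 107  63  51  53  55  56  59  60  59  59  58]]
```

There is no disc left at the gate (no pixel there over 151), so cell one dropped. Now the left cell.

arm_command([
  [[0.0098,0.0106,0,0,0,0,-0.765],[0.0098,0.0105,0,0,0,0,-0.765],[0,0,-0.01,0,0,0,-0.765],[0,0,-0.01,0,0,0,-0.765],[0,0,-0.005,0,0,0,-0.765],[0,0,-0.005,0,0,0,-0.765],[0,0,0,0,0,0,-0.765]],
])

```text
time: 10.6
tool_pos: [434.1, -140.9, 24.3]
tcp_rot: [180.0, 0.0, -35.3]
ft_force: [0.5, 0.3, 0.2]
finger_gap: 10.2
grip_force: 0.0
```

```bash
python3 -c "
from h import *
plan([(-36.4,46.4,-20),(-27,39.5,-25),(-18,32,-32),(-8,22.5,-30)])"
```

```text
t 10.6 tcp box [-61.8  55.6] z 24.3 head -19.9 F [0.5 0.3 0.2] gap 10.2
(-36.4, 46.4, -20) d [ 0.004  -0.0027] rz -0.001
(-27, 39.5, -25) d [ 0.0084 -0.0076] rz -0.087
(-18, 32, -32) d [ 0.0086 -0.0077] rz -0.122
(-8, 22.5, -30) d [ 0.0066 -0.0123] rz 0.035
```

arm_command([
  [[0.004,-0.0027,0,0,0,0,-0.765],[0.0042,-0.0038,0,0,0,-0.044,-0.765],[0.0042,-0.0038,0,0,0,-0.043,-0.765],[0.0043,-0.0039,0,0,0,-0.061,-0.765],[0.0043,-0.0038,0,0,0,-0.061,-0.765],[0.0022,-0.0041,0,0,0,0.012,-0.765],[0.0022,-0.0041,0,0,0,0.012,-0.765],[0.0022,-0.0041,0,0,0,0.011,-0.765],[0,0,0,0,0,0,-0.765]],
])

```text
time: 11.72
tool_pos: [462.3, -171.5, 24.9]
tcp_rot: [-180.0, -0.0, -45.3]
ft_force: [0.2, -0.4, 0.2]
finger_gap: 10.2
grip_force: 0.0
```

```bash
python3 -c "
from h import *
plan([(-8,22.5,-30),(0,13.5,-27),(7,7.5,-22),(12,3.5,-14),(16,1,-6),(20,0,0),(24.5,0,0)])
sdet();cells()
im=snap('side');g=cv2.cvtColor(im,cv2.COLOR_RGB2GRAY)
u,v=near(-8,22.5);print(u,v);print(g[v-7:v+8,u-12:u+12])
"
```

```text
t 11.72 tcp box [-26.5  33.5] z 24.9 head -29.9 F [ 0.2 -0.4  0.2] gap 10.2
(-8, 22.5, -30) d [-0.0007  0.0003] rz -0.002
(0, 13.5, -27) d [ 0.0045 -0.0116] rz 0.052
(7, 7.5, -22) d [ 0.0039 -0.0091] rz 0.087
(12, 3.5, -14) d [ 0.0021 -0.0078] rz 0.14
(16, 1, -6) d [ 0.0019 -0.0063] rz 0.14
(20, 0, 0) d [ 0.0029 -0.0042] rz 0.105
(24.5, 0, 0) d [ 0.0043 -0.0012] rz 0.0
side blob [22 30  8  4 28] (np.float64(250.5), np.float64(196.6)) [-53.9 -38. ]
gate px 282 189 
 [[ 66  50  51  54  54  66  68  66  68  66  67  66  64  64  63]
 [ 74  61  64  62  52  62  66  67  67  66  67  67  66  66  66]
 [ 74  74  74  73  63  61  62  60  60  62  59  61  60  59  61]
 [ 72  72  73  73  74  63  69  68  70  69  68  69  69  67  68]
 [ 73  72  72  71  71  86 111  89  88  91  89  98 100  99 103]
 [ 73  72  71  72  71  80 111  87  92  91  91 100 102 102 107]
 [ 72  73  72  71  68  64  76  72  77  76  76  75  77  77  76]
 [ 70  68  61  88  74  74  70  57  65  66  63  63  63  64  65]
 [ 62 105 113 115  74  61  56  61  64  65  67  68  66  68  66]]
22 [258.1 148.5] [ 55.3 -14.3]
91 [257.7 208.1] [-50.6 -44.4]

[... 823 characters left out ...]
53  71  69  62  44  45  63  67  63  89  96 114  96  86  73  83  66
   73  74  61  63  60  51]
 [ 47  47  45  45  45  60  62  65  72  80  83  92  94  97  91  86  63  67
   72  73  74  74  72  64]
 [ 47  47  47  61  60  74  74  69  69  72  79  75  80  81  77  83  62  72
   72  72  73  72  74  73]
 [ 62  61  61  74  74  73  73  73  73  70  72  67  73  73  66  72  73  72
   72  73  71  72  72  71]
 [ 74  75  75  73  71  72  73  73  72  72  72  73  72  72  71  72  72  72
   72  72  72  72  72  71]
 [ 72  73  73  72  73  73  73  73  73  72  73  73  71  70  72  72  72  71
   72  71  72  71  70  68]
 [ 73  72  71  71  70  72  71  72  72  72  72  71  73  71  72  73  71  72
   70  69  68  62  90  74]]
```

The left cell sits in the notch at (269,184), as planned. Continuing to the gate.

arm_command([
  [[0.0022,-0.0058,0,0,0,0.026,-0.765],[0.0022,-0.0058,0,0,0,0.026,-0.765],[0.002,-0.0045,0,0,0,0.044,-0.765],[0.0019,-0.0046,0,0,0,0.043,-0.765],[0.0011,-0.0039,0,0,0,0.07,-0.765],[0.001,-0.0039,0,0,0,0.07,-0.765],[0.001,-0.0032,0,0,0,0.07,-0.765],[0.0009,-0.0031,0,0,0,0.07,-0.765],[0.0029,-0.0042,0,0,0,0.105,-0.765],[0,0,0,0,0,0,-0.765]],
])

```text
time: 13.12
tool_pos: [477.6, -210.7, 24.9]
tcp_rot: [180.0, -0.0, -15.3]
ft_force: [-0.7, -1.1, 0.3]
finger_gap: 10.0
grip_force: 0.0
```

```bash
python3 -c "
from h import *
plan([(20,0,0),(24.5,0,0)])
im=snap('side');g=cv2.cvtColor(im,cv2.COLOR_RGB2GRAY)
u,v=near(20,0);print(u,v);print(g[v-7:v+8,u-12:u+12])
"
```

```text
t 13.12 tcp box [-1.4 -0.3] z 24.9 head 0.1 F [-0.7 -1.1  0.3] gap 10.0
(20, 0, 0) d [-0.0007  0.0005] rz -0.002
(24.5, 0, 0) d [ 0.0043 -0.0012] rz 0.0
282 189
[[ 26  20  25  24  22  14 109  91  71  73  69  73  73  73  71  72  72  71
   70  71  68  69  69  71]
 [ 25  21  23  21  20  11 111  85  66  71  73  75  72  72  72  73  73  72
   90  93  94 102  79  78]
 [ 25  20  23  23  24  12 110  81  54  59  66  72  68  67  69  69  71  69
   91  93  94 103  78  76]
 [ 28  20  21  23  21  12 110  79  49  48  56  63  69  71  63  64  65  66
   63  66  63  64  65  67]
 [ 25  24  37  23  22  14 109  75  81  97 102  98 104 104  90  72  64  67
   66  66  66  67  66  66]
 [ 19  21  35  24  22  12 107  84  96 130 127 127 125 128 121 109  49  58
   61  59  60  59  58  59]
 [ 23  21  21  19  20   7 107  91 100 128 127 125 124 125 129 135  72  68
   68  68  67  64  65  65]
 [ 17  16  14  12  11  19 106  84  91 118 112 125 127 113 102  93  77  97
  100  98 101 121 124 126]
 [ 41  39  59  57  57  61 106  79  58  93  97  92 105  88  70  56  68 101
  102 101 106 128 128 128]
 [ 89  88  99 101  90  89  94  71  83  86  92  61  74  70  76  79  79  76
   77  77  75  75  74  74]
 [ 84  85  85  85  74  73  61  62  74  86  79  74  69  59  64  65  65  64
   63  65  64  64  66  64]
 [ 46  46  44  45  42  59  43  71  72  80  72  59  57  60  64  64  68  68
   67  67  68  67  67  67]
 [ 50  49  47  63  63  67  66  79  76  68  58  55  58  69  68  69  73  73
   72  72  72  71  71  71]
 [ 50  50  50  60  65  70  76  70  61  56  58  49  66  74  73  74  72  72
   72  72  72  71  73  73]
 [ 48  44  48  45  67  75  64  55  53  57  66  61  72  74  72  72  73  71
   72  72  72  72  72  72]]
```

arm_command([
  [[0.002,-0.0006,0,0,0,0,-0.765],[0.002,-0.0006,0,0,0,0,-0.765],[0.0015,-0.0004,0,0,0,0,-0.765],[0,0,0,0,0,0,-0.765],[-0.01,0.0028,0,0,0,0,-0.765],[-0.01,0.0028,0.015,0,0,0,-0.765],[-0.024,-0.012,0.015,0,0,0.117,-0.765],[-0.024,-0.012,0,0,0,0.116,-0.765],[-0.024,-0.012,0,0,0,0.116,-0.765],[0,0,0,0,0,0,-0.765]],
])

```text
time: 14.42
tool_pos: [389.2, -242.3, 54.6]
tcp_rot: [-180.0, 0.0, 4.6]
ft_force: [0.7, 0.3, -0.1]
finger_gap: 10.4
grip_force: 0.0
```

```bash
python3 -c "
from h import *
plan([(-55.3,-46.2,20),(-50.6,-44.5,20)])
cells();sdet()
im=snap('side');g=cv2.cvtColor(im,cv2.COLOR_RGB2GRAY)
u,v=near(20,0);print(u,v);print(g[v-5:v+6,u-8:u+12])
"
```

```text
t 14.43 tcp box [-78.2 -54.2] z 54.6 head 20.0 F [ 0.7  0.3 -0.1] gap 10.4
(-55.3, -46.2, 20) d [ 0.002  -0.0001] rz -0.001
(-50.6, -44.5, 20) d [0.005  0.0004] rz 0.0
side blob [ 0  5  8  3 17] (np.float64(228.4), np.float64(171.4)) [-105.1  100.5]
gate px 282 189 
 [[109  81  51  56  56  75  60  60  60  60  57  59  59  58  59]
 [146 127 108  96  51  58  64  65  67  66  66  67  67  66  66]
 [145 146 148 138 112  72  59  61  63  61  59  61  61  57  60]
 [112 147 115 147 154  98  69  67  71  68  69  69  68  64  65]
 [ 61 118  66 114 120 104 111  89  91  90  88  98  96 104 109]
 [ 69  68  67  66  66  76 111  89  90  91  91  97 138 147 148]
 [ 72  71  71  71  69  63  76  72  75  76  74  71 126 126 122]
 [ 73  72  68  77  74  76  69  60  65  63  63  60  63  61  55]
 [ 61  73  73  80  73  61  54  60  63  65  65  62  60  60  58]]
282 189
[[109  67  53  53  48  79 106 133 116 116 116 116 116 116 142 143 142 154
  126 126]
 [148 118 110  82  51  55  57  76  61  59  62  59  59  59  58  58  59  60
   58  61]
 [141 143 147 128 107  95  52  59  64  67  66  65  67  67  66  67  67  67
   67  67]
 [145 144 145 148 149 139 111  70  60  61  63  62  60  59  62  59  60  61
   59  57]
 [116 114 114 114 113 150 155  98  70  67  71  70  68  69  69  64  65  61
   62  63]
 [ 65  64  64  64  59 116 119 105 111  89  90  89  90  96  95 105 109 131
  131 131]
 [ 71  69  70  71  68  66  65  76 111  88  92  92  92  96 137 146 148 166
  165 164]
 [ 73  72  73  72  71  71  67  62  76  71  75  77  74  71 126 126 121 123
  120 119]
 [ 73  73  72  73  67  77  75  74  70  59  63  63  63  61  62  61  56  59
   61  61]
 [ 73  73  61  72  72  81  73  61  57  59  62  61  63  61  59  59  57  58
   60  59]
 [ 72  70  63  78  75  68  57  55  58  67  64 116  66 110 112 111 109 111
  111 110]]
```

Same empty-gate pattern as before, so the second cell dropped. Now the right cell.

arm_command([
  [[0.001,0,-0.01,0,0,0,-0.765],[0,0,-0.01,0,0,0,-0.765],[0,0,-0.005,0,0,0,-0.765],[0,0,-0.005,0,0,0,-0.765],[0,0,0,0,0,0,-0.765]],
])

```text
time: 15.2
tool_pos: [391.6, -241.9, 24.3]
tcp_rot: [-180.0, 0.0, 4.7]
ft_force: [-0.2, 0.1, -0.4]
finger_gap: 10.0
grip_force: 0.0
```

```bash
python3 -c "
from h import *
plan([(-50.6,-44.5,20),(-36,-37.5,22),(-22,-29.5,28),(-8,-20,30),(0,-13.5,27),(7,-7.5,22),(12,-3.5,14),(16,-1,6),(20,0,0),(25.5,0,0)])
im=snap('side');g=cv2.cvtColor(im,cv2.COLOR_RGB2GRAY)
u,v=near(-50.6,-44.5);print(u,v);print(g[v-6:v+6,u-11:u+10])"
```

```text
t 15.2 tcp box [-76.  -53.2] z 24.3 head 20.1 F [-0.2  0.1 -0.4] gap 10.0
(-50.6, -44.5, 20) d [ 0.0047 -0.0002] rz -0.003
(-36, -37.5, 22) d [0.016  0.0021] rz 0.035
(-22, -29.5, 28) d [0.016  0.0017] rz 0.105
(-8, -20, 30) d [0.0162 0.0047] rz 0.035
(0, -13.5, 27) d [0.0092 0.0053] rz -0.052
(7, -7.5, 22) d [0.008  0.0058] rz -0.087
(12, -3.5, 14) d [0.0057 0.0056] rz -0.14
(16, -1, 6) d [0.0048 0.0044] rz -0.14
(20, 0, 0) d [0.0046 0.0022] rz -0.105
(25.5, 0, 0) d [ 0.0053 -0.0015] rz 0.0
252 198
[[ 23  21  23  21  16  76  74  72  71  72  71  72  72  71  72  73  72  72
   72  73  72]
 [ 21  25  22  24  13  76  74  72  70  68  69  70  68  72  72  72  71  72
   72  72  72]
 [ 23  22  21  22  15  75  72  67  82  83  83  75  75  69  70  71  73  72
   72  72  72]
 [ 22  23  20  23  17  76  73 101 111 112 111 105 107  94  76  71  73  74
   73  72  72]
 [ 25  23  26  23  16  75  80 130 126 123 124 124 127 125  75  71  72  73
   72  72  73]
 [ 19  25  24  23  18  79  85 127 126 124 124 124 127 133  64  72  72  72
   72  72  72]
 [ 23  22  21  20  19  77  67 113 123 128 127 126 110 109  66  69  72  72
   72  73  72]
 [ 21  21  20  17  12  73  59  93  98 107 104 105  99  74  74  63  72  71
   71  72  71]
 [ 23  17  18  15  10  73  78  93  80  81  77  82 101  78  71  68  72  73
   73  72  73]
 [ 12  24  40  40  54  77  66  80  86  96  97  86  78  69  69  71  72  73
   73  73  72]
 [ 72  78  86  87  80  65  61  73  74  85  86  74  66  67  71  72  72  73
   72  72  72]
 [ 94  88  83  83  63  59  73  73  71  69  69  71  73  72  72  71  72  72
   71  61  76]]
```

arm_command([
  [[0.0047,-0.0002,0,0,0,0,-0.765],[0.0053,0.0007,0,0,0,0.012,-0.765],[0.0053,0.0007,0,0,0,0.012,-0.765],[0.0053,0.0007,0,0,0,0.011,-0.765],[0.0053,0.0006,0,0,0,0.035,-0.765],[0.0053,0.0006,0,0,0,0.035,-0.765],[0.0053,0.0006,0,0,0,0.035,-0.765],[0.0055,0.0016,0,0,0,0.012,-0.765],[0.0054,0.0016,0,0,0,0.012,-0.765],[0.0054,0.0016,0,0,0,0.011,-0.765]],
])

```text
time: 16.5
tool_pos: [445.0, -233.5, 24.8]
tcp_rot: [-180.0, 0.0, 14.8]
ft_force: [-0.0, -0.7, 0.7]
finger_gap: 9.8
grip_force: 0.1
```

arm_command([
  [[0.0046,0.0026,0,0,0,-0.026,-0.765],[0.0046,0.0026,0,0,0,-0.026,-0.765],[0.004,0.0029,0,0,0,-0.044,-0.765],[0.004,0.0029,0,0,0,-0.043,-0.765],[0.0029,0.0028,0,0,0,-0.07,-0.765],[0.0028,0.0028,0,0,0,-0.07,-0.765],[0.0024,0.0022,0,0,0,-0.07,-0.765],[0.0024,0.0022,0,0,0,-0.07,-0.765],[0.0046,0.0022,0,0,0,-0.105,-0.765],[0,0,0,0,0,0,-0.765]],
])

```text
time: 17.75
tool_pos: [477.2, -210.2, 24.8]
tcp_rot: [-180.0, -0.0, -15.2]
ft_force: [0.0, -0.1, 0.3]
finger_gap: 9.9
grip_force: 0.0
```

```bash
python3 -c "
from h import *
plan([(20,0,0),(25.5,0,0)])
im=snap('side');g=cv2.cvtColor(im,cv2.COLOR_RGB2GRAY)
u,v=near(20,0);print(u,v);print(g[v-5:v+6,u-12:u+12])"
```

```text
t 17.75 tcp box [-1.8  0.1] z 24.8 head 0.2 F [ 0.  -0.1  0.3] gap 9.9
(20, 0, 0) d [-0.0004 -0.    ] rz -0.003
(25.5, 0, 0) d [ 0.0053 -0.0015] rz 0.0
282 189
[[ 23  24  21  21  20  35 110  68  54  57  66  71  67  67  68  71  71  70
   93  94  96 103  78  78]
 [ 24  22  22  20  23  35 110  66  48  58  69  77  69  70  62  63  64  67
   65  65  65  63  65  66]
 [ 25  23  23  22  22  34 108  71  64 101 110 110 105 104  91  72  64  66
   67  66  66  65  67  65]
 [ 20  20  21  19  19  37 107  84  80 128 127 125 124 126 121 110  68  60
   60  59  60  60  57  59]
 [ 20  20  20  19  19  34 107  81 103 129 128 125 123 128 131 119  70  68
   69  66  68  63  66  65]
 [ 16  14  12  14   9  28 106  71  85 122 114 114 116 113 108  68  54  98
  100  99 101 121 124 123]
 [ 57  59  59  60  57  76 108  73  48  99  99  82  89  85  79  57  69 101
  103 101 106 128 128 129]
 [ 90  91  92  90  88  96  89  68  82  88  91  71  76  71  77  78  79  77
   78  77  76  75  73  73]
 [ 75  76  74  75  74  63  51  67  74  86  78  74  70  61  65  66  64  64
   63  64  65  64  65  66]
 [ 46  47  45  46  43  60  44  73  69  79  72  60  56  61  64  65  67  68
   68  67  68  66  68  66]
 [ 50  50  49  47  63  71  66  77  75  68  57  55  58  68  69  69  73  72
   72  72  71  72  71  72]]
```

arm_command([
  [[0.002,-0.0006,0,0,0,0,-0.765],[0.002,-0.0006,0,0,0,0,-0.765],[0.0015,-0.0004,0,0,0,0,-0.765],[0,0,0,0,0,0,-0.765],[-0.01,0.0028,0,0,0,0,-0.765],[-0.01,0.0028,0.015,0,0,0,-1],[-0.02,0.0055,0.025,0,0,0,-1],[-0.02,0.0055,0.025,0,0,0,-1],[0,0,0,0,0,0,-1]],
])

```text
time: 18.92
tool_pos: [422.5, -195.9, 91.7]
tcp_rot: [179.9, -0.2, -15.3]
ft_force: [0.9, 0.4, -0.3]
finger_gap: -0.2
grip_force: 0.0
```

```bash
python3 -c "
from h import *
plan([(112,0,0)],cell=False)
im=snap('side');g=cv2.cvtColor(im,cv2.COLOR_RGB2GRAY)
u,v=near(20,0);print(u,v);print(g[v-5:v+6,u-10:u+12])
print(near(98,0,68),near(92,0,68));u,v=near(92,0,68);print(u-25,v-6);print(g[v-6:v+12,u-14:u+10])
im=snap('top');h=cv2.cvtColor(im,cv2.COLOR_RGB2GRAY)
w=(h>195).astype(np.uint8)[110:150,240:275];n,l,st,ce=cv2.connectedComponentsWithStats(w);print(st,ce+[240,110])"
```

```text
t 18.93 tcp box [-58.4  -0.6] z 91.7 head 0.1 F [ 0.9  0.4 -0.3] gap -0.2
(112, 0, 0) d [ 0.1644 -0.0447] rz -0.002
282 189
[[ 67  59  65  50  54  53  56  60  69  74  70  70  70  70  71  70  91 105
  148 161 130 128]
 [ 73  75  75  63  64  50  54  54  53  66  66  68  68  67  66  66  64  64
   60  61  59  62]
 [ 74  72  72  74  75  61  63  61  51  61  67  66  65  67  66  68  65  67
   67  66  67  66]
 [ 72  73  71  72  73  74  74  72  63  60  61  60  62  61  59  60  60  59
   60  60  60  58]
 [ 72  73  71  71  71  72  72  72  74  62  69  68  71  69  68  67  67  65
   66  62  61  64]
 [ 72  72  73  72  72  72  72  72  71  86 112  89  91  88  88 106 106 105
  109 129 132 131]
 [ 71  72  71  72  73  73  72  72  71  79 113  89  91  92  88 145 147 145
  148 165 164 164]
 [ 73  72  71  71  73  72  72  71  68  64  76  72  75  75  73 122 126 125
  122 123 119 118]
 [ 72  72  72  73  73  73  67  77  75  76  68  60  65  65  61  61  60  60
   55  59  61  62]
 [ 73  71  73  73  59  73  72  80  73  60  57  61  64  63  64  63  59  60
   57  59  60  60]
 [ 72  71  72  69  63  77  75  68  57  55  58 
[... 1241 characters left out ...]
4 246 255 195 109 140
  134 136 130 160 248 243]
 [139 139  77 243 238 235 235 235 235 234 233 233 233 234 239 215 127 133
  134 135 132 118 242 245]
 [154 159  86 179 179 176 176 176 176 173 187 187 187 188 191 196 161 157
  156 157 156 130 215 248]
 [137 143  86 113 110 110 107 108 108 107 131 133 132 129 130 132 132 133
  131 130 128 103 148 252]
 [ 68  69  66  52  43  47  45  44  45  47  43  41  41  37  33  34  36  35
   34  54  33  39  82 235]
 [106 107 105 107 105 106 107 106 107 106 108 107 106 110 107 108 110 107
  106 116 107 101 116 195]
 [144 144 144 143 145 144 145 144 143 144 144 145 145 144 144 143 145 145
  144 144 145 141 132 164]]
[[   0    0   35   40 1400]] [[257.  129.5]]
```

All three cells are gone from the tray and gate. Next, going over and beyond the shutter lip with shut fingers.

arm_command([
  [[0.0354,-0.0096,0,0,0,0,-1],[0.0354,-0.0096,0,0,0,0,-1],[0.0354,-0.0096,0,0,0,0,-1],[0.0354,-0.0096,0,0,0,0,-1],[0.0354,-0.0096,0,0,0,0,-1],[0,0,-0.01,0,0,0,-1],[0,0,0,0,0,0,-1]],
])

```text
time: 19.9
tool_pos: [597.5, -242.4, 76.5]
tcp_rot: [-179.9, 0.3, -15.2]
ft_force: [-0.1, -0.1, 0.4]
finger_gap: -0.2
grip_force: 0.0
```

```bash
python3 -c "
from h import *
plan([(125,0,0),(67,0,0)],cell=False)"
```

```text
t 19.9 tcp box [122.7   1. ] z 76.5 head 0.2 F [-0.1 -0.1  0.4] gap -0.2
(125, 0, 0) d [ 0.002  -0.0016] rz -0.003
(67, 0, 0) d [-0.0559  0.0154] rz 0.0
```

arm_command([
  [[0.002,-0.0016,-0.01,0,0,0,-1],[0.002,-0.0005,-0.015,0,0,0,-1],[0,0,-0.01,0,0,0,-1],[0,0,-0.006,0,0,0,-1],[0,0,0,0,0,0,-1],[0,0,0,0,0,0,-1]],
])

```text
time: 20.65
tool_pos: [603.8, -245.7, 39.3]
tcp_rot: [180.0, -0.0, -15.3]
ft_force: [1.1, -0.4, -0.3]
finger_gap: 0.1
grip_force: 0.0
```

```bash
python3 -c "
from h import *
plan([(115,0,0),(67,0,0)],cell=False)"
```

```text
t 20.65 tcp box [129.6  -0.5] z 39.3 head 0.1 F [ 1.1 -0.4 -0.3] gap 0.1
(115, 0, 0) d [-0.014   0.0043] rz -0.003
(67, 0, 0) d [-0.0463  0.0127] rz 0.0
```

arm_command([
  [[0,0,-0.006,0,0,0,-1],[-0.006,0.0018,0,0,0,0,-1],[-0.006,0.0018,0,0,0,0,-1],[-0.005,0.0014,0,0,0,0,-1],[-0.005,0.0014,0,0,0,0,-1],[-0.005,0.0014,0,0,0,0,-1],[-0.005,0.0014,0,0,0,0,-1],[-0.005,0.0014,0,0,0,0,-1],[-0.005,0.0014,0,0,0,0,-1]],
])

```text
time: 21.78
tool_pos: [561.3, -233.6, 32.9]
tcp_rot: [180.0, -0.0, -15.3]
ft_force: [1.2, -0.3, 0.1]
finger_gap: -0.0
grip_force: 0.6
```

arm_command([
  [[-0.005,0.0014,0,0,0,0,-1],[-0.005,0.0014,0,0,0,0,-1],[-0.004,0.0011,0,0,0,0,-1],[0,0,0,0,0,0,-1]],
])

```text
time: 22.28
tool_pos: [546.9, -229.4, 32.6]
tcp_rot: [-180.0, 0.0, -15.3]
ft_force: [-0.3, 0.5, 0.3]
finger_gap: -0.0
grip_force: 0.0
```

```bash
python3 -c "
from h import *
plan([(67,0,0)],cell=False)"
```

```text
t 22.27 tcp box [70.5  0.1] z 32.6 head 0.1 F [-0.3  0.5  0.3] gap -0.0
(67, 0, 0) d [-0.0034  0.0008] rz -0.003
```

arm_command([
  [[-0.002,0.0005,0,0,0,0,-1],[-0.0015,0.0004,0,0,0,0,-1],[0,0,0,0,0,0,-1]],
])

```text
time: 22.65
tool_pos: [544.9, -228.9, 32.9]
tcp_rot: [-180.0, -0.1, -15.3]
ft_force: [5.2, -1.2, -3.5]
finger_gap: -0.1
grip_force: 2.8
```

arm_command([
  [[-0.001,0.0003,0,0,0,0,-1],[-0.001,0.0003,0,0,0,0,-1],[0,0,0,0,0,0,-1]],
])

```text
time: 23.02
tool_pos: [544.7, -228.9, 33.4]
tcp_rot: [180.0, -0.4, -15.3]
ft_force: [13.6, -3.8, -8.3]
finger_gap: -0.2
grip_force: 6.9
```

arm_command([
  [[-0.001,0.0003,0,0,0,0,-1],[0,0,0,0,0,0,-1]],
])

```text
time: 23.28
tool_pos: [544.7, -228.9, 33.6]
tcp_rot: [180.0, -0.5, -15.3]
ft_force: [19.0, -4.6, -11.3]
finger_gap: 0.1
grip_force: 9.0
```

There is a firm stop at 19 N with the TCP at box x ≈ 68 and no further motion, so the shutter is shut. Backing off, lifting and clearing the view.

arm_command([
  [[0.006,-0.0016,0,0,0,0,-1],[0.01,-0.0027,0,0,0,0,-1],[0.01,-0.0027,0.02,0,0,0,-1],[0,0,0.04,0,0,0,-1],[0,0,0.05,0,0,0,-1],[0,0,0.05,0,0,0,-1],[-0.03,-0.04,0,0,0,0,-1],[-0.03,-0.04,0,0,0,0,-1],[-0.03,-0.04,0,0,0,0,-1],[-0.03,-0.04,0,0,0,0,-1]],
])

```text
time: 24.52
tool_pos: [445.9, -396.0, 192.8]
tcp_rot: [-180.0, 0.0, -15.2]
ft_force: [0.7, -0.4, 0.5]
finger_gap: -0.1
grip_force: 0.0
```

arm_command([
  [[-0.03,-0.04,0,0,0,0,-1],[-0.03,-0.04,0,0,0,0,-1],[-0.03,-0.04,0,0,0,0,-1],[-0.03,-0.03,0,0,0,0,-1],[-0.03,-0.02,0,0,0,0,-1],[0,0,0,0,0,0,-1],[0,0,0,0,0,0,-1]],
])

```text
time: 25.4
tool_pos: [297.2, -564.6, 192.5]
tcp_rot: [-180.0, 0.0, -15.3]
ft_force: [0.0, 0.9, 0.9]
finger_gap: -0.1
grip_force: 0.0
```

```bash
python3 -c "
from h import *
a=cv2.cvtColor(cv2.imread('pics/top0.png'),cv2.COLOR_BGR2GRAY)
im=snap('top');b=cv2.cvtColor(im,cv2.COLOR_RGB2GRAY)
w=((cv2.absdiff(a,b)>40)*1).astype(np.uint8);n,l,st,ce=cv2.connectedComponentsWithStats(w)
for i in range(1,n):
  if st[i,4]>8: print('chg',st[i],ce[i].round(1),a[l==i].mean().round(),b[l==i].mean().round())
w=(b>165).astype(np.uint8)[105:175,225:280];n,l,st,ce=cv2.connectedComponentsWithStats(w)
for i in range(1,n):
  if st[i,4]>8: print('white',st[i],(ce[i]+[225,105]).round(1),box(onz('top',*(ce[i]+[225,105]),53)).round(1))
print('expected tongue centre shut', proj('top',list(world([38,0]))+[52]),'lip',proj('top',list(world([53,0]))+[68]))
print('dark in slot',[(b[int(v),int(u)]) for x in range(16,58,3) for u,v in [proj('top',list(world([x,0]))+[51])]])
print(status.sense()['time'],status.sense()['tool_pos'])"
```

```text
chg [247 119  18  23 249] [255.4 130.5] 179.0 123.0
chg [238 143  21  23 323] [248.2 154.1] 39.0 177.0
chg [207 182  11  10  83] [211.8 186.5] 188.0 128.0
chg [234 188  11  10  85] [238.7 192.6] 186.0 128.0
chg [253 203  11  12  90] [257.7 208.4] 181.0 130.0
chg [ 127  243  204   67 1915] [221.4 279.1] 187.0 130.0
chg [ 338  262  174  122 5100] [453.4 328.7] 98.0 63.0
chg [338 275  10  12  73] [342.5 281.1] 121.0 69.0
chg [ 72 282  33  27 130] [ 88.1 293.7] 126.0 186.0
chg [479 322   6   8  29] [482.1 324.8] 102.0 36.0
chg [466 329   5   4  15] [467.9 330.1] 106.0 36.0
chg [ 52 348  13   4  33] [ 59.6 349.6] 47.0 112.0
chg [ 431  348   81   36 1627] [480.4 369.6] 35.0 128.0
chg [ 31 352  12   5  12] [ 36.5 353.7] 93.0 41.0
chg [ 58 354  15  24 166] [ 64.6 365.9] 36.0 98.0
chg [205 370   6   7  28] [207.7 373.1] 85.0 171.0
chg [186 377  19   7  38] [194.5 380.9] 178.0 92.0
chg [ 66 379   4   5  12] [ 67.3 380.9] 21.0 100.0
white [  0   0  55  19 600] [258.7 110.9] [126.    5.2]
white [20 38 13  5 29] [251.1 144.7] [59.5  0.4]
white [ 14  41  18  19 228] [247.7 155.8] [37.7  0.5]
expected tongue centre shut [247.98823797 155.82695581] lip [250.4122705  146.12373978]
dark in slot [np.uint8(126), np.uint8(126), np.uint8(113), np.uint8(189), np.uint8(186), np.uint8(189), np.uint8(190), np.uint8(190), np.uint8(187), np.uint8(189), np.uint8(191), np.uint8(188), np.uint8(140), np.uint8(75)]
25.45 [ 297.66545631 -564.34510368  192.62267013]
```

The tray is empty, and the tongue covers the slot at (248,156), where it should be when shut. The tin and case are unchanged, and the tweezers show no change beyond the arm's shadow over that area. Handing in.

```bash
python3 -c "
from h import *
print(job.hand_in())"
```

```text
the job is handed in; nothing more can be done
None
```

I swept all three cells through the gate one after another, pushed the shutter shut against its stop, left the tin, earbud case and tweezers alone, and handed the job in at about 25 s; the final pictures show the tray empty and the slot covered.

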